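Find the rocking corner and press its shim flat

ROBOT

A 7-joint arm with a two-finger parallel gripper is mounted at the origin on the work surface; the furniture and walls round the work are solid. World frame = base frame: x ahead of the robot, y to its left, z up, the work surface at z = 0. Lengths are in m, angles in rad, forces in N, time in s.
With the tool pointing down it reaches from about 0.375 to 0.925 m from the base axis. Payload 3.1 kg.
Tool frame: the origin (TCP) lies on the centre line of the jaws, within the pads' length; the fingertips stand 14 mm ahead of it and the grasp point (between the pads) lies 5 mm behind it; z points along the fingers, y is the line along which they close (so a half turn about z gives the same grasp; the last joint's range is limited). The gripper opens to 85 mm and grips with 20 to 120 N. Pads are 22 mm wide; open, the fingers measure 114 mm over their backs; the gripper's body (76 mm by 85 mm) begins 54 mm behind the grasp point. The pads swing forward as they close: fully open they stand 13 mm farther back than shut.
Start: joints at [1.212, 0.383, 0.044, 1.598, -0.018, 1.161, -0.05], TCP at [0.168, -0.628, 0.245] pointing down, gripper open.
Joint ranges: [-2.61, 2.61], [-0.41, 2.15], [-1.48, 1.57], [0, 2.5], [-1.57, 4.71], [0.05, 1.97], [-2.85, 2.85]. Speed limits (rad/s): [2.79, 2.79, 3.14, 3.14, 3.14, 3.14, 3.14].

INTERFACE

Orientations are given as [roll, pitch, yaw] about the fixed x, y, z axes, in that order (R = Rz(yaw) Ry(pitch) Rx(roll)).
In Python, from workcell import bot, viewer gives the robot as it stands.
- The arm moves only by the tool arm_command, never from a script. Its argument "deltas" is a list of rows, each an object of numbers: "dx", "dy", "dz": the shift along the tool's x, y, z in mm; "yaw": the turn about the tool's z in degrees; "grip": the closure, from 0 (fully open) to 1 (shut). A call has 1 to 10 rows; each row shifts and turns the commanded pose from where the row before left it, along the tool's axes as they then stand; what a row does not reach is not made up. A row lasts 1/10 s, in which the tool goes at most 50 mm and 8.59 degrees, less where a joint would pass 70% of its speed; a pose out of reach is approached as far as the arm can. A call is refused whole if a number of a shift passes 50 or a number of a turn 8.59, either way. A call with a gripper value outside its range is refused whole. The fingers move at their own pace and stop on an object; "squeeze" is the grip in N (left out, the last holds). Time passes only in rows, so rows that do not move let the fingers close. It gives the time, the measured TCP pose, the force, the opening and the grip force at its end, in the units of the state.
- bot.state(): the state, without advancing time (a new reading comes with each control period).
- viewer.capture(name): name is "scene" or "top" or "wrist"; returns a dict with "img" (400x640x3 uint8, red, green, blue), "fx", "fy", "cx", "cy" (pixels), "dist_coeffs" ([k1, k2, p1, p2, k3] as OpenCV has them; the pictures are not rectified), "rvec" (rotation vector, rad) and "tvec" (3), from world to camera coordinates, as OpenCV has them; the wrist camera has in their place "hand_eye" (4x4, takes a point from camera to tool coordinates, whose origin is the TCP and whose axes are the flange's). Camera axes: x right, y down, z forward; pixel columns grow to the right and rows downward; lengths in m; the calibration is good to about 2 mm. A picture is of the moment at which its call begins: read the wrist's pose just before it. There is no depth.
- bot.sign_off(): hands the job in; it is judged then, once.
The state is a dict: "time": time; "joint_positions": joint angles; "joint_vel": joint speeds; "tau": joint torques, N m; "tool_pos": TCP position; "orientation": TCP orientation; "force": force on the tool from outside, world axes, zero at the start; "ft_torque": the same for the moment, N m; "grip_width": finger opening in m; "gripper_force": force on a finger pad.
Only numpy, scipy, OpenCV 4.12 (cv2) and the standard library are available. Lean on these libraries where they do the work, as an engineer would, in place of code of your own. Each camera call takes 0.05 s, during which the arm holds its last target. There are 200 camera calls.

TASK

The balance levelling plate rocks at one corner: press down firmly with the fingertips on the blue dots at its corners to find the one that gives. Then press the yellow hinged shim at that corner all the way flat and take the hand away, leaving the other three shims standing up. Nothing is to be picked up or pushed about: leave the things around undisturbed.

Things in the scene. Friction and masses are not known exactly. Their poses are not given: they have to be found in the camera images.
- base: levelling stand for a lab balance, fixed to the worktop at any yaw: grey square base slab 176x176 mm, 8 mm thick. Origin: centre of the slab's underside; z up; x and y parallel to the slab's sides. Its top plate and four shims are described below.
- plate: aluminium top plate of the stand, 120x120 mm, its four corners cut off 70 mm from the centre; top face 41 mm above the worktop; a black round bubble level (34 mm wide, top 48 mm high) in the middle. Origin on the stand's centre line, 25 mm above the worktop. One corner, each time elsewhere, rocks; three are firm.
- corner_1 (a point): centre of the top of the round blue dot (18 mm wide) at the plate corner on the base's (+x, +y) diagonal, 52 mm out from the centre, 42 mm above the worktop; moves with the plate. Pressed from above, a firm corner does not move; the rocking corner goes down about 4.8 mm here against 1.5 to 3 N, then stops hard, and springs back when let go.
- corner_2 (a point): centre of the top of the round blue dot (18 mm wide) at the plate corner on the base's (-x, +y) diagonal, 52 mm out from the centre, 42 mm above the worktop; moves with the plate. Pressed from above, a firm corner does not move; the rocking corner goes down about 4.8 mm here against 1.5 to 3 N, then stops hard, and springs back when let go.
- corner_3 (a point): centre of the top of the round blue dot (18 mm wide) at the plate corner on the base's (-x, -y) diagonal, 52 mm out from the centre, 42 mm above the worktop; moves with the plate. Pressed from above, a firm corner does not move; the rocking corner goes down about 4.8 mm here against 1.5 to 3 N, then stops hard, and springs back when let go.
- corner_4 (a point): centre of the top of the round blue dot (18 mm wide) at the plate corner on the base's (+x, -y) diagonal, 52 mm out from the centre, 42 mm above the worktop; moves with the plate. Pressed from above, a firm corner does not move; the rocking corner goes down about 4.8 mm here against 1.5 to 3 N, then stops hard, and springs back when let go.
- shim_1 (a joint): shim at corner 1: yellow leaf 20 mm wide, 3 mm thick, 55 mm long, going outward along the diagonal from a hinge 65 mm from the base centre, 12 mm high. 0: stands, sloping up and outward at 43 deg (starts 0 to 0.08); 0.75 rad: flat on its stop, top face 13.5 mm high. Stays where left; 3 to 5 N moves it. Flat, it props the rocking corner; at a firm corner it jams at 0.4.
- tab_1 (a point): point on the middle of the upper face of shim 1's leaf, 45 mm from its hinge (10 mm short of its tip); moves with the leaf, from about 43 mm high when it stands up to 13.5 mm high and 110 mm out from the base centre when flat.
- shim_2 (a joint): shim at corner 2: yellow leaf 20 mm wide, 3 mm thick, 55 mm long, going outward along the diagonal from a hinge 65 mm from the base centre, 12 mm high. 0: stands, sloping up and outward at 43 deg (starts 0 to 0.08); 0.75 rad: flat on its stop, top face 13.5 mm high. Stays where left; 3 to 5 N moves it. Flat, it props the rocking corner; at a firm corner it jams at 0.4.
- tab_2 (a point): point on the middle of the upper face of shim 2's leaf, 45 mm from its hinge (10 mm short of its tip); moves with the leaf, from about 43 mm high when it stands up to 13.5 mm high and 110 mm out from the base centre when flat.
- shim_3 (a joint): shim at corner 3: yellow leaf 20 mm wide, 3 mm thick, 55 mm long, going outward along the diagonal from a hinge 65 mm from the base centre, 12 mm high. 0: stands, sloping up and outward at 43 deg (starts 0 to 0.08); 0.75 rad: flat on its stop, top face 13.5 mm high. Stays where left; 3 to 5 N moves it. Flat, it props the rocking corner; at a firm corner it jams at 0.4.
- tab_3 (a point): point on the middle of the upper face of shim 3's leaf, 45 mm from its hinge (10 mm short of its tip); moves with the leaf, from about 43 mm high when it stands up to 13.5 mm high and 110 mm out from the base centre when flat.
- shim_4 (a joint): shim at corner 4: yellow leaf 20 mm wide, 3 mm thick, 55 mm long, going outward along the diagonal from a hinge 65 mm from the base centre, 12 mm high. 0: stands, sloping up and outward at 43 deg (starts 0 to 0.08); 0.75 rad: flat on its stop, top face 13.5 mm high. Stays where left; 3 to 5 N moves it. Flat, it props the rocking corner; at a firm corner it jams at 0.4.
- tab_4 (a point): point on the middle of the upper face of shim 4's leaf, 45 mm from its hinge (10 mm short of its tip); moves with the leaf, from about 43 mm high when it stands up to 13.5 mm high and 110 mm out from the base centre when flat.
- dropper_amber: small amber dropper bottle with black cap, 28x27x67 mm, loose bystander, not to be disturbed; origin: centre of its underside
- petri_a: clear lidded petri dish, 59x59x13 mm, loose bystander, not to be disturbed; origin: centre of its underside
- pipette_filler: red rubber pipette filler bulb, 56x125x54 mm, loose bystander, not to be disturbed; origin: centre of its underside
- reagent_amber: amber reagent bottle with black cap, 60x60x129 mm, loose bystander, not to be disturbed; origin: centre of its underside

How it is judged:
On the way, in this order (a step that is already met when the one before it is completed fails the run):
1. the rocking corner has been pressed down by the fingers (z of any of corner_1, corner_2, corner_3, corner_4 in the frame of base below 0.039 m and contact force between the fingers and plate above 1 N), for 0.05 s.
2. a shim is pressed flat by the fingers (((value of joint shim_1 above 0.66 rad and contact force between the fingers and shim_1 above 1 N) or (value of joint shim_2 above 0.66 rad and contact force between the fingers and shim_2 above 1 N) or (value of joint shim_3 above 0.66 rad and contact force between the fingers and shim_3 above 1 N) or (value of joint shim_4 above 0.66 rad and contact force between the fingers and shim_4 above 1 N))), for 0.05 s.
At the end, for the whole second after the job is handed in: one shim, that of the rocking corner (no other can go flat), lies flat (joint over 0.66 of 0.75 rad), the other three still stand (under 0.3 rad), the plate is back level (no corner more than 1.5 mm low), and every bystander is within 20 mm of its start (((value of joint shim_1 above 0.66 rad and value of joint each of shim_2, shim_3, shim_4 below 0.3 rad) or (value of joint each of shim_1, shim_3, shim_4 below 0.3 rad and value of joint shim_2 above 0.66 rad) or (value of joint each of shim_1, shim_2, shim_4 below 0.3 rad and value of joint shim_3 above 0.66 rad) or (value of joint each of shim_1, shim_2, shim_3 below 0.3 rad and value of joint shim_4 above 0.66 rad)) and z of each of corner_1, corner_2, corner_3, corner_4 in the frame of base above 0.0405 m and distance of each of dropper_amber, petri_a, pipette_filler, reagent_amber from where it was at the start of the episode below 0.02 m); the robot touches nothing.
It fails at once if two shims are pressed down (both past 0.3 rad) (value of joint each of shim_1, shim_2 above 0.3 rad or value of joint each of shim_1, shim_3 above 0.3 rad or value of joint each of shim_1, shim_4 above 0.3 rad or value of joint each of shim_2, shim_3 above 0.3 rad or value of joint each of shim_2, shim_4 above 0.3 rad or value of joint each of shim_3, shim_4 above 0.3 rad).
It fails at once if a bystander is lifted, carried, pushed more than 20 mm or tipped (distance of any of dropper_amber, petri_a, pipette_filler, reagent_amber from where it was at the start of the episode above 0.02 m or angle between any of dropper_amber, petri_a, pipette_filler, reagent_amber's own z axis and vertical above 0.5 rad).
It also fails if it takes over 42 s, if anything falls off the work surface, if the arm or the gripper's body presses on something with over 40 N, if the wrist force passes 120 N, or if a joint passes its speed limit or range.

## Working session

There is one attempt and no reset: what is moved stays moved. The work goes in short steps, Python scripts to look and compute and a tool call to move; the robot and the scene stay as the last step left them, time stands still between calls to the robot, and variables do not carry over. Pictures are saved under pics/ and viewed, at most 10 in all, crops included, and the job is handed in when it is done.

Besides the shell and the picture viewer there is one more tool, called after "Call:" as a command line: name --argument value ..., lists and objects as JSON in quotes. arm_command: Moves the arm, as the interface text tells. Its arguments: {"type":"object","properties":{"deltas":{"type":"array","items":{"type":"object","properties":{"dx":{"type":"number"},"dy":{"type":"number"},"dz":{"type":"number"},"yaw":{"type":"number"},"grip":{"type":"number"}}}},"squeeze":{"type":"number"}},"required":["deltas"]}

```bash
mkdir -p pics; ls; python3 - <<'E'
from workcell import bot, viewer
import cv2,json,pickle
s=bot.state(); print(s)
d={}
for n in("scene","top"):
    c=viewer.capture(n); d[n]=c; cv2.imwrite(f"pics/{n}1.png",c["img"][:,:,::-1])
    print(n,{k:v for k,v in c.items() if k!="img"})
pickle.dump(d,open("cap.pkl","wb"))
E
```

```text
pics
{'time': 0.0, 'joint_positions': array([ 1.21215912,  0.383832  ,  0.04384499,  1.59959608, -0.01793505,
        1.16119629, -0.04987117]), 'joint_vel': array([-0.00077083, -0.00219132, -0.0016204 ,  0.00032138, -0.00090114,
       -0.00066606, -0.00049372]), 'tau': array([ 3.13086675e-04, -4.33455598e+01,  1.02420956e+00, -2.49512887e+01,
        1.05952521e-02,  1.14056040e-02,  8.12601485e-06]), 'tool_pos': array([ 0.16739064, -0.62712919,  0.24387898]), 'orientation': array([-3.13895599e+00,  1.13552316e-04,  2.60921349e-01]), 'force': array([ 0.64083589,  0.1952227 , -0.30430468]), 'ft_torque': array([-0.00710715,  0.02448192, -0.08452936]), 'gripper_force': 0.0, 'grip_width': 0.08525960521500647}
scene {'fx': 368.61351407666734, 'fy': 368.61351407666734, 'cx': 321.6054135278476, 'cy': 204.1666511162232, 'dist_coeffs': array([0.00576737, 0.        , 0.        , 0.        , 0.        ]), 'rvec': array([ 1.45396304, -1.70673741,  0.98069469]), 'tvec': array([0.07511899, 0.31670775, 0.52943927])}
top {'fx': 469.1088208516738, 'fy': 469.1088208516738, 'cx': 327.7459034015971, 'cy': 199.53310041553277, 'dist_coeffs': array([-0.11444853,  0.        ,  0.        ,  0.        ,  0.        ]), 'rvec': array([ 2.12294367, -2.18708393,  0.13758092]), 'tvec': array([0.01945833, 0.55335745, 1.20709812])}
```

View pics/top1.png

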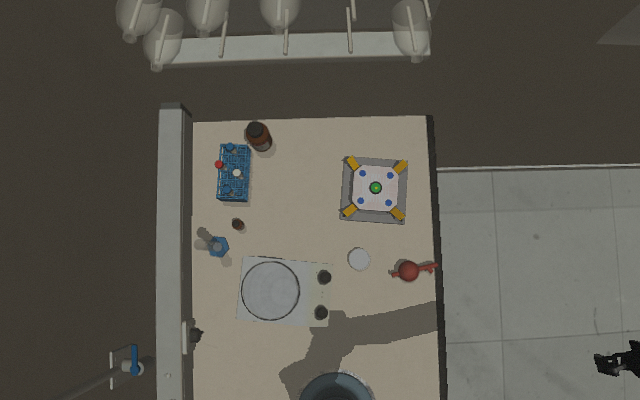

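View pics/scene1.png

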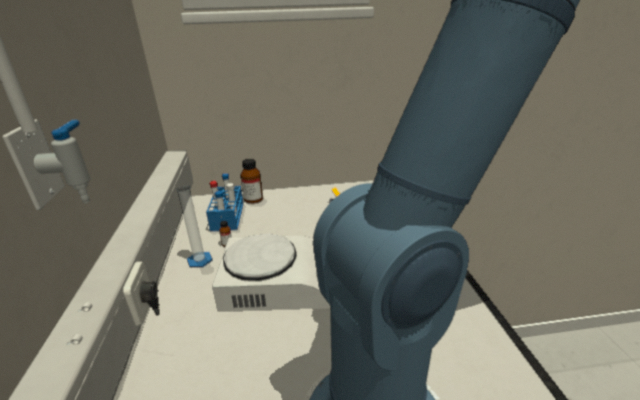

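The top view shows the stand near (375,188) with four blue dots at about (363,174), (390,176), (361,201) and (388,203). Yellow shims stick out at its corners. The petri dish is at (359,259), the red bulb at (410,270), and the scene view is blocked by the arm.

```bash
cat > h.py <<'E'
import cv2,numpy as np
def cast(c,px,z):
    K=np.array([[c["fx"],0,c["cx"]],[0,c["fy"],c["cy"]],[0,0,1]])
    u=cv2.undistortPoints(np.float64(px).reshape(-1,1,2),K,c["dist_coeffs"]).reshape(-1,2)
    R=cv2.Rodrigues(c["rvec"])[0]; o=-R.T@c["tvec"]
    d=np.c_[u,np.ones(len(u))]@R
    return o+d*((z-o[2])/d[:,2])[:,None]
def blobs(img,lo,hi,roi,amin):
    x0,y0,x1,y1=roi
    m=cv2.inRange(cv2.cvtColor(img,cv2.COLOR_RGB2HSV),lo,hi)
    k=np.zeros_like(m);k[y0:y1,x0:x1]=m[y0:y1,x0:x1]
    n,l,s,ce=cv2.connectedComponentsWithStats(k)
    return [(ce[i],s[i,4]) for i in range(1,n) if s[i,4]>=amin]
E
python3 - <<'E'
import pickle;from h import *
c=pickle.load(open("cap.pkl","rb"))["top"]; roi=(330,145,420,230)
b=blobs(c["img"],(100,90,60),(130,255,255),roi,8)
P=cast(c,[x[0] for x in b],.042)
for x,p in zip(b,P): print("blue",x[0].round(1),x[1],p.round(4))
m=P.mean(0);print("centre",m, np.linalg.norm(P-m,axis=1), [np.degrees(np.arctan2(*(p-m)[1::-1])).round(1) for p in P])
y=blobs(c["img"],(15,120,80),(35,255,255),roi,8)
Q=cast(c,[x[0] for x in y],.03)
for x,p in zip(y,Q): print("yel",x[0].round(1),x[1],p.round(4),np.linalg.norm((p-m)[:2]),np.degrees(np.arctan2(*(p-m)[1::-1])))
for n,px,z in(("petri",(359,259),.013),("bulb",(409,270),.03),("bulbtip",(436,264),.03),("bulbtip2",(391,272),.03),("reagent",(257,130),.129)): print(n,cast(c,[px],z)[0].round(3))
cv2.imwrite("pics/topz.png",cv2.resize(c["img"][140:290,320:450,::-1],None,fx=4,fy=4,interpolation=2))
E
```

```text
blue [362.4 172.6] 30 [ 0.6221 -0.0911  0.042 ]
blue [389.7 174.9] 33 [ 0.6139 -0.1635  0.042 ]
blue [360.4 200.5] 31 [ 0.5478 -0.083   0.042 ]
blue [388.3 202.4] 32 [ 0.5404 -0.1564  0.042 ]
centre [ 0.58104243 -0.1234987   0.042     ] [0.05232907 0.05178504 0.0523843  0.05232915] [np.float64(38.3), np.float64(-50.6), np.float64(129.3), np.float64(-141.0)]
yel [352.6 162.7] 101 [ 0.6522 -0.0668  0.03  ] 0.0909726257019177 38.53923959221553
yel [400.  166.3] 105 [ 0.6387 -0.1942  0.03  ] 0.09126026808480396 -50.78300322533018
yel [349.7 209.8] 100 [ 0.5253 -0.0544  0.03  ] 0.08875068152146089 128.88721573427205
yel [397.  213.3] 104 [ 0.5121 -0.1799  0.03  ] 0.0890592805438682 -140.68706584262452
petri [ 0.395 -0.075  0.013]
bulb [ 0.362 -0.205  0.03 ]
bulbtip [ 0.375 -0.277  0.03 ]
bulbtip2 [ 0.358 -0.157  0.03 ]
reagent [0.723 0.175 0.129]
```

View pics/topz.png

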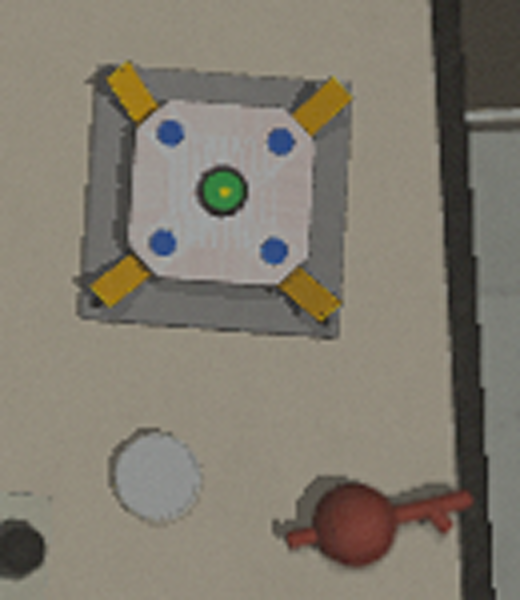

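The blue dots fit: 52 mm radius and 90° apart. The centre is (0.581,-0.1235), with diagonals at about 38.5°, -51°, 129° and -141°. I'll close the gripper and move over the nearest dot.

Call:
arm_command --deltas '[{"dx": 37, "dy": -27.5, "grip": 1}, {"dx": 37, "dy": -27.5, "grip": 1}, {"dx": 37, "dy": -27.5, "grip": 1}, {"dx": 37, "dy": -27.5, "grip": 1}, {"dx": 37, "dy": -27.5, "grip": 1}, {"dx": 37, "dy": -27.5, "grip": 1}, {"dx": 37, "dy": -27.5, "grip": 1}, {"dx": 37, "dy": -27.5, "grip": 1}, {"dx": 37, "dy": -27.5, "grip": 1}, {"dx": 37, "dy": -27.5, "grip": 1}]' --squeeze 20

```text
invalid input
```

```bash
cat >> h.py <<'E'
M=np.array([.5810,-.1235]); ANG=dict(NE=38.5,SE=-50.8,NW=129.1,SW=-140.9)
def goto(s,xy,ztip):
    from scipy.spatial.transform import Rotation as Ro
    R=Ro.from_euler("xyz",s["orientation"]).as_matrix()
    d=np.r_[xy,ztip+.014]-s["tool_pos"]
    return (R.T@d*1000).round(1)
def at(k,r): a=np.radians(ANG[k]); return M+r*np.array([np.cos(a),np.sin(a)])
E
python3 - <<'E'
from h import *;from workcell import bot
s=bot.state();print(s["time"],s["tool_pos"],s["orientation"],s["force"],s["grip_width"])
for k in ANG:print(k,goto(s,at(k,.052),.07))
E
```

```text
0.1 [ 0.16739526 -0.6272167   0.24402153] [-3.13919700e+00  1.14198017e-04  2.60855186e-01] [ 0.56980582 -0.37436098 -0.44043614] 0.08499027532676531
NE [ 577.2 -400.4  160.9]
SE [ 550.9 -332.2  160.8]
NW [ 508.3 -427.1  161. ]
SW [ 482.1 -358.3  160.8]
```

Call:
arm_command --deltas '[{"dx": 37, "dy": -27.5, "dz": 0, "yaw": 0, "grip": 1}, {"dx": 37, "dy": -27.5, "dz": 0, "yaw": 0, "grip": 1}]'

```text
time: 0.3
tool_pos: [0.2235, -0.5557, 0.2444]
orientation: [-3.141, 0.001, 0.256]
force: [1.4, -0.2, -0.4]
grip_width: 0.0593
gripper_force: 0.0
```

Call:
arm_command --deltas '[{"dx": 37, "dy": -27.5, "dz": 0, "yaw": 0, "grip": 1}, {"dx": 37, "dy": -27.5, "dz": 0, "yaw": 0, "grip": 1}, {"dx": 37, "dy": -27.5, "dz": 0, "yaw": 0, "grip": 1}, {"dx": 37, "dy": -27.5, "dz": 0, "yaw": 0, "grip": 1}, {"dx": 37, "dy": -27.5, "dz": 0, "yaw": 0, "grip": 1}, {"dx": 37, "dy": -27.5, "dz": 0, "yaw": 0, "grip": 1}, {"dx": 37, "dy": -27.5, "dz": 0, "yaw": 0, "grip": 1}, {"dx": 37, "dy": -27.5, "dz": 0, "yaw": 0, "grip": 1}, {"dx": 37, "dy": -27.5, "dz": 0, "yaw": 0, "grip": 1}, {"dx": 37, "dy": -27.5, "dz": 0, "yaw": 0, "grip": 1}]'

```text
time: 1.3
tool_pos: [0.5119, -0.1931, 0.2449]
orientation: [-3.141, 0.001, 0.261]
force: [0.5, -0.2, -0.1]
grip_width: -0.0003
gripper_force: 0.0
```

Call:
arm_command --deltas '[{"dx": 0, "dy": 0, "dz": 0, "yaw": 0, "grip": 1}, {"dx": 0, "dy": 0, "dz": 0, "yaw": 0, "grip": 1}]'

```text
time: 1.5
tool_pos: [0.5119, -0.1929, 0.2447]
orientation: [-3.141, 0.001, 0.265]
force: [-0.3, -0.9, -1.1]
grip_width: 0.0001
gripper_force: 0.0
```

```bash
cat > g.py <<'E'
import sys;from h import *;from workcell import bot
s=bot.state();print(s["time"],s["tool_pos"],s["orientation"],s["force"],s["grip_width"])
r,z=float(sys.argv[1]),float(sys.argv[2])
for k in ANG:print(k,goto(s,at(k,r),z))
E
python3 g.py .052 .07
```

```text
1.5 [ 0.51186754 -0.19285712  0.24473532] [-3.14083809e+00  9.48683899e-04  2.65084517e-01] [-0.32483447 -0.85446105 -1.114767  ] 7.660031578605738e-05
NE [132.8 -69.3 160.7]
SE [106.2  -1.2 160.6]
NW [ 64.  -96.2 160.7]
SW [ 37.5 -27.6 160.7]
```

Call:
arm_command --deltas '[{"dx": 37.5, "dy": -27.5, "dz": 0, "yaw": 0, "grip": 1}, {"dx": 0, "dy": 0, "dz": 50, "yaw": 0, "grip": 1}, {"dx": 0, "dy": 0, "dz": 50, "yaw": 0, "grip": 1}, {"dx": 0, "dy": 0, "dz": 50, "yaw": 0, "grip": 1}, {"dx": 0, "dy": 0, "dz": 20, "yaw": 0, "grip": 1}, {"dx": 0, "dy": 0, "dz": 0, "yaw": 0, "grip": 1}, {"dx": 0, "dy": 0, "dz": 0, "yaw": 0, "grip": 1}]'

```text
time: 2.2
tool_pos: [0.5401, -0.1603, 0.0754]
orientation: [3.141, 0.001, 0.258]
force: [0.7, 0.3, 0.9]
grip_width: -0.0001
gripper_force: 0.0
```

```bash
python3 g.py .052 .042; python3 - <<'E'
from workcell import viewer
import cv2,numpy as np
a=viewer.capture("top")["img"][130:240,310:440];b=viewer.capture("wrist")["img"]
a=cv2.resize(a,(473,400)); cv2.imwrite("pics/w2.png",cv2.resize(np.hstack([a,b]),(800,287))[:,:,::-1])
E
```

```text
2.2 [ 0.54008777 -0.16027471  0.07538648] [3.14109148e+00 7.87597741e-04 2.58179507e-01] [0.68770002 0.33534229 0.88470553] -6.001573051109721e-05
NE [ 96.6 -46.   19.3]
SE [70.4 22.2 19.3]
NW [ 27.6 -72.5  19.3]
SW [ 1.6 -3.7 19.4]
```

View pics/w2.png

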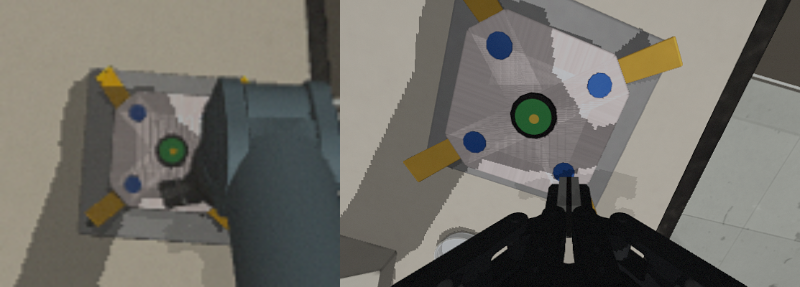

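The wrist view shows the closed fingers right over the SW dot, at picture pixel (563,172). The fingers are about 4 mm short in y, so I'll correct that and press down.

Call:
arm_command --deltas '[{"dx": 1.5, "dy": -3.5, "dz": 10, "yaw": 0, "grip": 1}, {"dx": 0, "dy": 0, "dz": 6, "yaw": 0, "grip": 1}, {"dx": 0, "dy": 0, "dz": 3, "yaw": 0, "grip": 1}, {"dx": 0, "dy": 0, "dz": 1, "yaw": 0, "grip": 1}, {"dx": 0, "dy": 0, "dz": 0, "yaw": 0, "grip": 1}]'

```text
time: 2.8
tool_pos: [0.541, -0.1543, 0.0559]
orientation: [-3.141, 0.001, 0.261]
force: [-1.6, 0.5, 6.7]
grip_width: -0.0002
gripper_force: 2.6
```

Call:
arm_command --deltas '[{"dx": 0, "dy": 0, "dz": 1, "yaw": 0, "grip": 1}, {"dx": 0, "dy": 0, "dz": 1, "yaw": 0, "grip": 1}, {"dx": 0, "dy": 0, "dz": 0, "yaw": 0, "grip": 1}]'

```text
time: 3.1
tool_pos: [0.541, -0.1544, 0.0556]
orientation: [-3.141, 0.002, 0.261]
force: [-5.4, 1.4, 16.1]
grip_width: 0.0
gripper_force: 7.4
```

SW is firm: 16 N with no movement. Next is SE.

Call:
arm_command --deltas '[{"dx": 0, "dy": 0, "dz": -20, "yaw": 0, "grip": 1}, {"dx": 34.5, "dy": 13, "dz": 0, "yaw": 0, "grip": 1}, {"dx": 34.5, "dy": 13, "dz": 0, "yaw": 0, "grip": 1}, {"dx": 0, "dy": 0, "dz": 12, "yaw": 0, "grip": 1}, {"dx": 0, "dy": 0, "dz": 3, "yaw": 0, "grip": 1}, {"dx": 0, "dy": 0, "dz": 2, "yaw": 0, "grip": 1}, {"dx": 0, "dy": 0, "dz": 2, "yaw": 0, "grip": 1}, {"dx": 0, "dy": 0, "dz": 1, "yaw": 0, "grip": 1}, {"dx": 0, "dy": 0, "dz": 0, "yaw": 0, "grip": 1}]'

```text
time: 4.0
tool_pos: [0.6136, -0.1616, 0.056]
orientation: [-3.141, 0.002, 0.261]
force: [-5.2, 1.4, 14.0]
grip_width: -0.0004
gripper_force: 6.9
```

```bash
python3 g.py .052 .042
```

```text
4.0 [ 0.6135638  -0.16161136  0.05603328] [-3.14134274e+00  1.80832730e-03  2.60780128e-01] [-5.18417734  1.37289671 13.97323562] -0.0003521792517871893
NE [ 26. -66.   0.]
SE [-0.3  2.2  0. ]
NW [-42.9 -92.7   0.1]
SW [-69.1 -23.9   0.2]
```

SE is firm too. Next is NE.

Call:
arm_command --deltas '[{"dx": 0, "dy": 0, "dz": -20, "yaw": 0, "grip": 1}, {"dx": 13, "dy": -33, "dz": 0, "yaw": 0, "grip": 1}, {"dx": 13, "dy": -33, "dz": 0, "yaw": 0, "grip": 1}, {"dx": 0, "dy": 0, "dz": 12, "yaw": 0, "grip": 1}, {"dx": 0, "dy": 0, "dz": 3, "yaw": 0, "grip": 1}, {"dx": 0, "dy": 0, "dz": 2, "yaw": 0, "grip": 1}, {"dx": 0, "dy": 0, "dz": 2, "yaw": 0, "grip": 1}, {"dx": 0, "dy": 0, "dz": 1, "yaw": 0, "grip": 1}, {"dx": 0, "dy": 0, "dz": 0, "yaw": 0, "grip": 1}]'

```text
time: 4.9
tool_pos: [0.622, -0.0928, 0.0532]
orientation: [3.141, 0.001, 0.259]
force: [-2.4, 0.3, 2.7]
grip_width: 0.0
gripper_force: 1.2
```

```bash
python3 g.py .052 .042
```

```text
4.9 [ 0.6220449  -0.09283083  0.05324527] [3.14116791e+00 1.39564054e-03 2.59353818e-01] [-2.40334075  0.27061807  2.67771485] 4.1215829608449216e-05
NE [ 0.1 -1.7 -2.8]
SE [-26.1  66.5  -2.7]
NW [-68.9 -28.3  -2.7]
SW [-95.   40.5  -2.6]
```

NE gives: it has sunk 2.8 mm at 2.7 N. I'll press it to its stop, and hold.

Call:
arm_command --deltas '[{"dx": 0, "dy": 0, "dz": 2, "yaw": 0, "grip": 1}, {"dx": 0, "dy": 0, "dz": 2, "yaw": 0, "grip": 1}, {"dx": 0, "dy": 0, "dz": 0, "yaw": 0, "grip": 1}, {"dx": 0, "dy": 0, "dz": 0, "yaw": 0, "grip": 1}]'

```text
time: 5.3
tool_pos: [0.6226, -0.0926, 0.0514]
orientation: [3.14, 0.001, 0.26]
force: [-5.7, 0.3, 13.2]
grip_width: -0.0
gripper_force: 6.2
```

It stopped hard 4.7 mm down with 13 N. I'll lift and move out over the NE shim (r = 105 mm).

Call:
arm_command --deltas '[{"dx": 0, "dy": 0, "dz": -40, "yaw": 0, "grip": 1}, {"dx": 24.5, "dy": -11.5, "dz": 0, "yaw": 0, "grip": 1}, {"dx": 24.5, "dy": -11.5, "dz": 0, "yaw": 0, "grip": 1}, {"dx": 0, "dy": 0, "dz": 0, "yaw": 0, "grip": 1}, {"dx": 0, "dy": 0, "dz": 0, "yaw": 0, "grip": 1}]'

```text
time: 5.8
tool_pos: [0.6644, -0.0562, 0.0889]
orientation: [3.141, -0.0, 0.262]
force: [1.7, -0.2, -0.2]
grip_width: -0.0
gripper_force: 0.0
```

```bash
python3 g.py .105 .0135; python3 - <<'E'
from workcell import viewer
import cv2,numpy as np
a=viewer.capture("top")["img"][130:240,310:440];b=viewer.capture("wrist")["img"]
a=cv2.resize(a,(473,400)); cv2.imwrite("pics/w3.png",cv2.resize(np.hstack([a,b]),(800,287))[:,:,::-1])
E
```

```text
5.8 [ 0.66441596 -0.05621856  0.0889166 ] [ 3.14145221e+00 -3.07248000e-04  2.62168110e-01] [ 1.70673174 -0.17662428 -0.24001102] -3.7310525510077186e-05
NE [-1.7  1.5 61.4]
SE [-55.  139.1  61.4]
NW [-140.9  -52.5   61.4]
SW [-193.9   86.2   61.4]
```

View pics/w3.png

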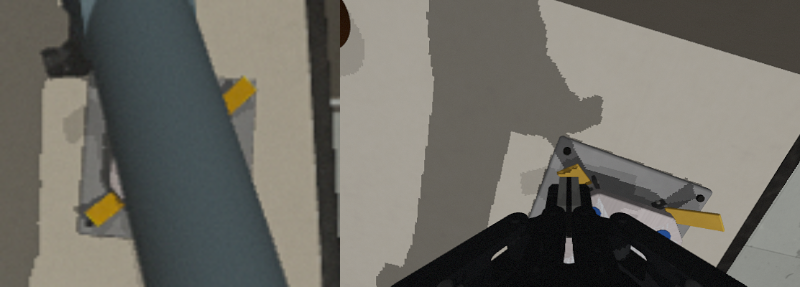

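The wrist view shows the fingertips over the NE shim's tip, at about (573,172). I'll press down in steps.

Call:
arm_command --deltas '[{"dx": -1, "dy": 0.5, "dz": 20, "yaw": 0, "grip": 1}, {"dx": 0, "dy": 0, "dz": 8, "yaw": 0, "grip": 1}, {"dx": 0, "dy": 0, "dz": 6, "yaw": 0, "grip": 1}, {"dx": 0, "dy": 0, "dz": 6, "yaw": 0, "grip": 1}, {"dx": 0, "dy": 0, "dz": 6, "yaw": 0, "grip": 1}, {"dx": 0, "dy": 0, "dz": 0, "yaw": 0, "grip": 1}]'

```text
time: 6.5
tool_pos: [0.6642, -0.057, 0.0439]
orientation: [3.141, -0.002, 0.261]
force: [0.5, 0.2, 1.2]
grip_width: -0.0
gripper_force: 0.6
```

Call:
arm_command --deltas '[{"dx": 0, "dy": 0, "dz": 5, "yaw": 0, "grip": 1}, {"dx": 0, "dy": 0, "dz": 5, "yaw": 0, "grip": 1}, {"dx": 0, "dy": 0, "dz": 4, "yaw": 0, "grip": 1}, {"dx": 0, "dy": 0, "dz": 2, "yaw": 0, "grip": 1}, {"dx": 0, "dy": 0, "dz": 2, "yaw": 0, "grip": 1}, {"dx": 0, "dy": 0, "dz": 0, "yaw": 0, "grip": 1}, {"dx": 0, "dy": 0, "dz": 0, "yaw": 0, "grip": 1}]'

```text
time: 7.2
tool_pos: [0.6635, -0.0578, 0.0272]
orientation: [3.141, 0.001, 0.26]
force: [-1.9, 1.7, 11.7]
grip_width: 0.0003
gripper_force: 6.1
```

The shim is on its stop, with the tip at 13.2 mm. I'll press a little more, then lift straight up and move clear.

Call:
arm_command --deltas '[{"dx": 0, "dy": 0, "dz": 2, "yaw": 0, "grip": 1}, {"dx": 0, "dy": 0, "dz": 0, "yaw": 0, "grip": 1}, {"dx": 0, "dy": 0, "dz": -20, "yaw": 0, "grip": 1}, {"dx": 0, "dy": 0, "dz": -40, "yaw": 0, "grip": 1}, {"dx": 0, "dy": 0, "dz": -50, "yaw": 0, "grip": 1}, {"dx": 0, "dy": 0, "dz": -50, "yaw": 0, "grip": 1}]'

```text
time: 7.8
tool_pos: [0.6601, -0.0586, 0.1819]
orientation: [-3.14, 0.008, 0.26]
force: [1.4, 0.3, 1.0]
grip_width: -0.0
gripper_force: 0.0
```

Call:
arm_command --deltas '[{"dx": -37, "dy": 27, "dz": 0, "yaw": 0, "grip": 1}, {"dx": -37, "dy": 27, "dz": 0, "yaw": 0, "grip": 1}, {"dx": -37, "dy": 27, "dz": 0, "yaw": 0, "grip": 1}, {"dx": -37, "dy": 27, "dz": 0, "yaw": 0, "grip": 1}, {"dx": -37, "dy": 27, "dz": 0, "yaw": 0, "grip": 1}, {"dx": -37, "dy": 27, "dz": 0, "yaw": 0, "grip": 1}, {"dx": -37, "dy": 27, "dz": 0, "yaw": 0, "grip": 1}, {"dx": -37, "dy": 27, "dz": 0, "yaw": 0, "grip": 1}, {"dx": 0, "dy": 0, "dz": 0, "yaw": 0, "grip": 1}]'

```text
time: 8.7
tool_pos: [0.4235, -0.35, 0.1811]
orientation: [-3.141, 0.009, 0.246]
force: [-0.5, -0.4, -0.0]
grip_width: -0.0
gripper_force: 0.0
```

```bash
python3 - <<'E'
from workcell import viewer,bot
import cv2,numpy as np;from h import *
c=viewer.capture("top");print(bot.state()["time"],bot.state()["tool_pos"])
y=blobs(c["img"],(15,120,80),(35,255,255),(330,145,420,230),8)
Q=cast(c,[x[0] for x in y],.03)
for x,p in zip(y,Q): print(x[0].round(1),x[1],np.linalg.norm(p[:2]-M).round(4))
cv2.imwrite("pics/top4.png",cv2.resize(c["img"][110:290,240:450,::-1],None,fx=3,fy=3,interpolation=2))
E
```

```text
8.75 [ 0.42681583 -0.34633257  0.18133586]
[350.8 162.8] 122 0.0942
[400.  166.3] 106 0.0912
[349.5 209.8] 102 0.089
[396.9 213.2] 99 0.0887
```

View pics/top4.png

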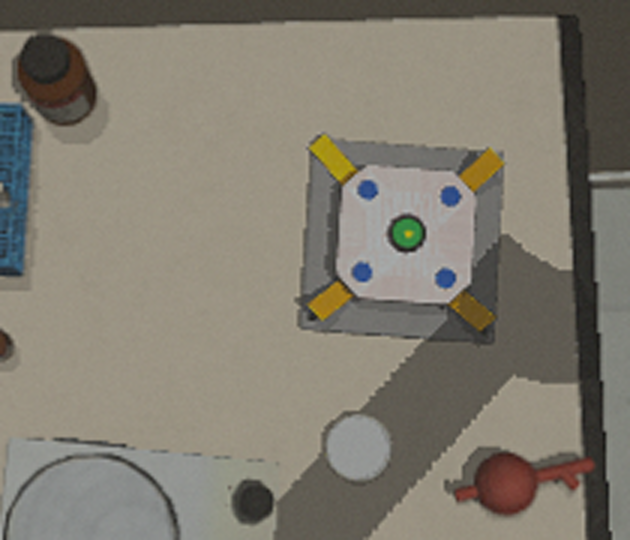

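The NE shim, at (332,157), now lies flat: it looks longer and brighter and has no shadow under it. The other three are unchanged, and the bystanders are where they were. The arm is clear, so I'm handing in.

```bash
python3 -c "
from workcell import bot
print(bot.sign_off())"
```

```text
the job is handed in; nothing more can be done
None
```

I found the rocking corner (NE, corner_1 if the base is yawed about −6°), pressed its shim flat with the other three left standing and nothing else disturbed, and handed the job in at about 9 s; no verdict was returned.

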